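# Switch on the try-out rig at a guitar-pick stall

### The arm

A 7-joint arm with a two-finger parallel gripper is mounted at the origin on the work surface. World frame = base frame: x ahead of the robot, y to its left, z up, the work surface at z = 0. Lengths are in m, angles in rad, forces in N, time in s.
With the tool pointing down it reaches from about 0.425 to 0.875 m from the base axis. Payload 4.7 kg.
Tool frame: the origin (TCP) lies at the very end of the fingers, on their centre line; the grasp point (between the pads) lies 19 mm behind it (grip_point_offset is the distance from the TCP to the grasp point, in m); x points along the fingers, z is the direction in which the jaws open and shut, and the axes are right-handed (so a half turn about x gives the same grasp; the last joint's range is limited). The gripper opens to 87 mm and grips with 3 to 60 N. Pads are 19 mm wide; open, the fingers measure 117 mm over their backs; the gripper's body (75 mm by 190 mm) begins 51 mm behind the grasp point.
Start: joints at [-1.319, 0.321, -0.07, 1.45, 0.023, 1.371, -0.057], TCP at [0.153, 0.632, 0.223] pointing down, gripper open.
Joint ranges: [-2.86, 2.86], [-0.3, 2.09], [-1.38, 1.24], [0.06, 2.45], [-1.56, 4.7], [0.09, 2.05], [-2.69, 2.69]. Speed limits (rad/s): [2.57, 2.57, 3.14, 3.14, 3.14, 3.14, 3.14].

### API

Orientations are given as a rotation vector (axis times angle).
In Python, from bench import get_state, get_image, calibration, close_job, grip_point_offset gives the robot as it stands.
- The arm moves only by the tool play_rows, never from a script. Its argument "targets" is a list of rows, each an object with "claw": the closure, from 0 (fully open) to 1 (shut); "linear": the shift along the tool's x, y, z as a fraction of full scale, a list of three; "rotation": the turn, a rotation vector about the tool's x, y, z as a fraction of full scale, a list of three. In form: [{"claw": claw, "linear": [x, y, z], "rotation": [wx, wy, wz]}, ...]. A call has 1 to 10 rows; each row shifts and turns the pose as measured when the row begins, along the tool's axes as they then stand; what a row does not reach is not made up. Full scale, the value 1, is 2.5 cm for a shift and 90 degrees for a turn. A row lasts 1/12 s, in which the tool goes at most 41.7 mm and 7.16 degrees, less where a joint would pass 70% of its speed; a pose out of reach is approached as far as the arm can. A call with a number of a shift or a turn outside -1 to 1 is refused whole. A call with a gripper value outside its range is refused whole. The fingers move at their own pace and stop on an object; "newtons" is the grip in N (left out, the last holds). Time passes only in rows, so rows that do not move let the fingers close. It gives the time, the measured TCP pose, the force and the opening at its end, in the units of the state.
- get_state(): the state, without advancing time (a new reading comes with each control period).
- get_image(name): name is "scene" or "side" or "wrist"; returns the picture (384x512x3 uint8, blue, green, red); there is no depth.
- calibration(name): a dict with "fx", "fy", "cx", "cy" (pixels), "rvec" (rotation vector, rad) and "tvec" (3), from world to camera coordinates, as OpenCV has them; the wrist camera has in their place "hand_eye" (4x4, takes a point from camera to tool coordinates, whose origin is the TCP and whose axes are the tool frame's). Camera axes: x right, y down, z forward; pixel columns grow to the right and rows downward; lengths in m; the calibration is good to about 2 mm. A picture is of the moment at which its call begins: read the wrist's pose just before it. calibration takes no time and is no camera call.
- close_job(): hands the job in, once; it reports no verdict.
The state is a dict: "time": time; "joint_positions": joint angles; "qd": joint speeds; "joint_torque": joint torques, N m; "position": TCP position; "tool_rot": TCP orientation; "ft_force": force on the tool from outside, world axes, zero at the start; "torque": the same for the moment, N m; "grip_width": opening from 0.0 (shut) to 1.0 (fully open).
Only numpy, scipy, OpenCV 4.12 (cv2) and the standard library are available. Lean on these libraries where they do the work, as an engineer would, in place of code of your own. Each camera call takes 0.05 s, during which the arm holds its last target. There are 200 camera calls.

### The job

Switch on the stall's try-out rig in signal order, so that the loudspeaker does not thump: with the fingertips press the red power rocker over to on (the half with the white bar, down level until it snaps over and stays), first on the green preamp, then on the grey mixer, and last on the dark amplifier. Leave the mixer's black phantom-power rocker off and the pick dispenser's plunger up. Pick nothing up: every box and everything else on the table stays standing where it is.

Things in the scene. Friction and masses are not known exactly. Their poses are not given: they have to be found in the camera images.
- preamp_power_press (a point): where a finger presses the preamp's red power rocker (30 mm along the box's x, 22 mm wide, in a 3 mm high black frame); panel 45 mm above the table, pivot at x 22, y -40 mm of the box. Point on the face of its half with the white bar, 10 mm from the pivot line, 5 mm in from the end. Off, this half stands up: the point is 8.5 mm above the panel, the end 10 mm; on, it lies level at 5 mm. Axes while off: the box's; x runs from pivot to marked end
- preamp_power (a joint): angle of the preamp's power rocker, rad: 0 = off (at the start), 0.36 = on; it snaps over past the middle (0.18), stays on whichever side it was tipped to, and needs 3 to 5 N on that half to start
- mixer_power_press (a point): where a finger presses the mixer's red power rocker (30 mm along the box's x, 22 mm wide, in a 3 mm high black frame); panel 48 mm above the table, pivot at x 70, y 28 mm of the box. Point on the face of its half with the white bar, 10 mm from the pivot line, 5 mm in from the end. Off, this half stands up: the point is 8.5 mm above the panel, the end 10 mm; on, it lies level at 5 mm. Axes while off: the box's; x runs from pivot to marked end
- mixer_power (a joint): angle of the mixer's power rocker, rad: 0 = off (at the start), 0.36 = on; it snaps over past the middle (0.18), stays on whichever side it was tipped to, and needs 3 to 5 N on that half to start
- mixer_phantom (a joint): angle of the mixer's black rocker (phantom power), same size as the red one and beside it, its pivot 56 mm away on the -y side: 0 = off, 0.36 = on. It must stay off
- amp_power_press (a point): where a finger presses the amplifier's red power rocker (30 mm along the box's x, 22 mm wide, in a 3 mm high black frame); panel 141 mm above the table, pivot at x 22, y -82 mm of the box. Point on the face of its half with the white bar, 10 mm from the pivot line, 5 mm in from the end. Off, this half stands up: the point is 8.5 mm above the panel, the end 10 mm; on, it lies level at 5 mm. Axes while off: the box's; x runs from pivot to marked end
- amp_power (a joint): angle of the amplifier's power rocker, rad: 0 = off (at the start), 0.36 = on; it snaps over past the middle (0.18), stays on whichever side it was tipped to, and needs 3 to 5 N on that half to start
- preamp: preamp: small green metal box, 120 x 150 x 45 mm (x, y, z), five cream knobs along its near side, a black wireless plug on its top left, red rocker on its far right. Origin under its centre, on the table; x to its far side (yaw within 0.3 rad), z up. Loose
- mixer: mixer: grey box with black cheeks, 214 x 192 x 55 mm, panel at 48 mm, rows of white, blue and yellow knobs (12 mm tall), four faders at the near side, a red and a black rocker side by side at the far side. Origin under its centre, on the table; x to its far side (yaw within 0.3 rad), z up. Loose
- amp: desktop guitar amplifier: dark box 160 x 250 x 141 mm, knobs 14 mm tall on the top panel, a black carrying strap on top at the near side (up to 163 mm high), loudspeaker grille on the far side, red rocker at the right end of the panel. Origin under its centre, on the table; x to its far side (yaw within 0.3 rad), z up. Loose
- dispenser: spring push dispenser of guitar picks: clear tube of coloured picks on a black foot of 80 mm diameter, 118 mm tall with its plunger; loose bystander, leave alone. Origin under its centre on the table
- dispenser_plunger (a joint): how far the dispenser's top plunger is pushed down, m (0 up, 0.012 fully down); leave it up
- cradle: wooden phone cradle 85 x 80 mm holding a dark phone, 170 mm tall; loose bystander, leave alone. Origin under its centre on the table
- capo: steel guitar capo lying flat, about 85 x 55 mm, 14 mm high; loose bystander, leave alone. Origin under its centre on the table
- tuner: blue plastic clip-on tuner lying flat, about 60 x 32 mm, 32 mm high; loose bystander, leave alone. Origin under its centre on the table
- pick_bowl: white ceramic bowl of picks, 100 mm across, 42 mm high; loose bystander, leave alone. Origin under its centre on the table
Not all that is in view belongs to the job. Leave any blue or turquoise look-alike of the preamp alone.

How it is judged:
By the outcome, as a careful person would: the job done as asked, in the order asked, and still so for the second after the job is handed in, with the robot touching nothing.
It also fails if it takes over 56 s, if anything falls off the work surface, if the arm or the gripper's body presses on something with over 40 N, if the wrist force passes 120 N, or if a joint passes its speed limit or range.

## Working session

There is one attempt and no reset: what is moved stays moved. The work goes in short steps, Python scripts to look and compute and a tool call to move; the robot and the scene stay as the last step left them, time stands still between calls to the robot, and variables do not carry over. Pictures are saved under pics/ and viewed, about 8 in all and at most 12, crops included, and the job is handed in when it is done.

Besides the shell and the picture viewer there is one more tool, called after ">>>" as a command line: name --argument value ..., lists and objects as JSON in quotes. play_rows: Moves the arm, as the interface text tells. Shift numbers are shares of 2.5 cm and turn numbers shares of 90 degrees, none past 1 either way. Its arguments: {"type":"object","properties":{"targets":{"type":"array"},"newtons":{"type":"number"}},"required":["targets"]}

```bash
mkdir -p pics; ls
python3 - <<'E'
from bench import *
import cv2,numpy as np
s=get_state();print({k:np.round(v,3).tolist() for k,v in s.items()})
for n in("scene","side","wrist"):
    cv2.imwrite(f"pics/{n}0.png",get_image(n)); print(n,calibration(n))
a=cv2.imread("pics/scene0.png");cv2.imwrite("pics/scene0b.png",cv2.resize(a,(800,600),interpolation=cv2.INTER_CUBIC))
E
```

```text
pics
{'time': 0.0, 'joint_positions': [-1.319, 0.322, -0.07, 1.452, 0.023, 1.371, -0.057], 'qd': [0.001, 0.0, 0.0, -0.001, -0.001, -0.0, 0.002], 'joint_torque': [-0.0, -49.128, -0.404, -31.253, -0.064, 0.043, 0.0], 'position': [0.153, 0.631, 0.221], 'tool_rot': [-1.034, 1.314, 1.031], 'ft_force': [0.787, 1.331, -0.13], 'torque': [-0.052, 0.056, -0.002], 'grip_width': 1.001}
scene {'fx': 442.4823087982566, 'fy': 442.4823087982566, 'cx': 257.633709064496, 'cy': 187.76669080470796, 'rvec': array([ 1.5408924 ,  2.27687808, -0.67915558]), 'tvec': array([ 0.09807158, -0.35510046,  1.6938898 ])}
side {'fx': 477.5659135831342, 'fy': 477.5659135831342, 'cx': 255.42122508142046, 'cy': 193.55269770942797, 'rvec': array([ 2.20813394, -0.06354996,  0.05931744]), 'tvec': array([-0.50925438,  0.13859959,  1.66423581])}
wrist {'fx': 316.9308111426911, 'fy': 316.9308111426911, 'cx': 257.71411356946066, 'cy': 190.11917248494348, 'hand_eye': array([[ 8.03632330e-04, -2.90768515e-01,  9.56793094e-01,
        -1.62718747e-01],
       [ 1.20090250e-04, -9.56793368e-01, -2.90768699e-01,
         7.89950684e-02],
       [ 9.99999670e-01,  3.48572649e-04, -7.33991621e-04,
        -1.71620320e-03],
       [ 0.00000000e+00,  0.00000000e+00,  0.00000000e+00,
         1.00000000e+00]])}
```

View pics/scene0b.png

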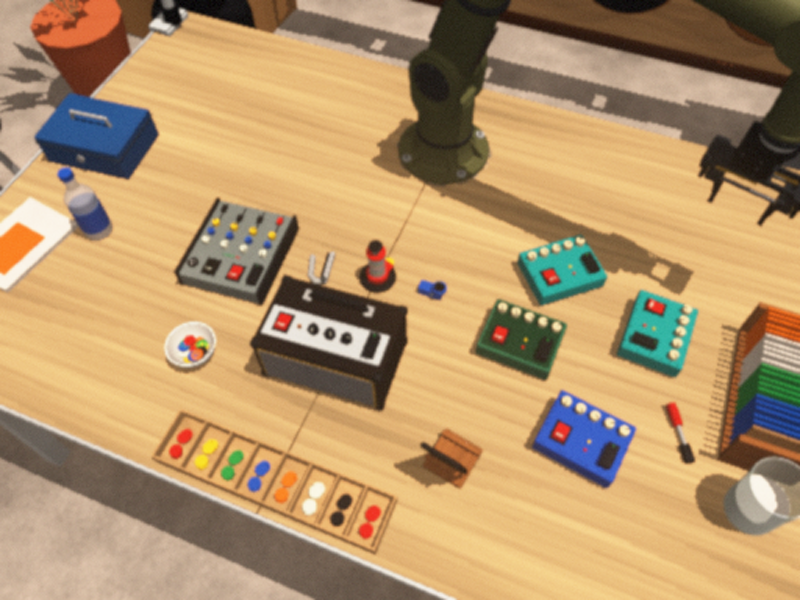

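View pics/side0.png

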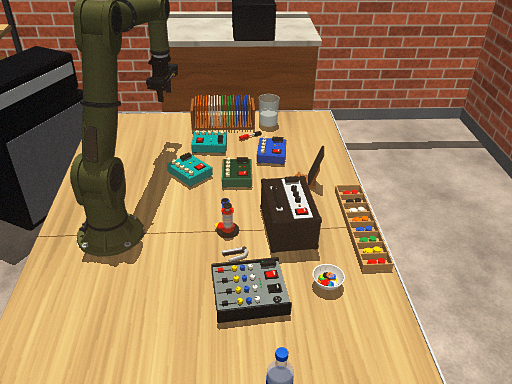

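The scene shows the dark green preamp at about (520,337) in the 800x600 view, with its teal and blue look-alikes at (560,268), (658,332) and (585,437). The mixer is at (238,250) with its red rocker at (235,272), and the amp is at (330,335) with its red rocker at (283,322). The green box is the only one that fits the preamp. Next I'll locate the red blobs in both views.

```bash
cat > h.py <<'E'
from bench import *
import cv2,numpy as np
from scipy.spatial.transform import Rotation as R
def ray(n,uv,state=None):
    c=calibration(n); d=np.array([(uv[0]-c['cx'])/c['fx'],(uv[1]-c['cy'])/c['fy'],1])
    if n=='wrist':
        T=np.eye(4);T[:3,:3]=R.from_rotvec(state['tool_rot']).as_matrix();T[:3,3]=state['position']
        T=T@c['hand_eye'];return T[:3,3],T[:3,:3]@d
    M=cv2.Rodrigues(c['rvec'])[0];return -M.T@c['tvec'],M.T@d
def onz(n,uv,z,state=None):
    o,d=ray(n,uv,state);return o+d*(z-o[2])/d[2]
def red(im):
    h=cv2.cvtColor(im,cv2.COLOR_BGR2HSV);m=((h[...,0]<6)|(h[...,0]>174))&(h[...,1]>170)&(h[...,2]>110)
    n,l,st,ce=cv2.connectedComponentsWithStats(m.astype(np.uint8));return [(ce[i].round(1).tolist(),int(st[i,4])) for i in range(1,n) if st[i,4]>=12]
def proj(n,P):
    c=calibration(n);K=np.array([[c['fx'],0,c['cx']],[0,c['fy'],c['cy']],[0,0,1]]);return cv2.projectPoints(np.float64(P).reshape(-1,3),c['rvec'],c['tvec'],K,None)[0].reshape(-1,2)
E
python3 - <<'E'
from h import *
for n in('scene','side'):
    im=cv2.imread(f'pics/{n}0.png')
    for c,a in red(im):print(n,c,a,[onz(n,c,z)[:2].round(3).tolist() for z in(.05,.053,.146)])
s=cv2.imread('pics/scene0.png')
a=cv2.resize(s[120:270,105:275],None,fx=4,fy=4,interpolation=cv2.INTER_CUBIC)
cv2.imwrite('pics/c1.png',a)
b=cv2.resize(s[180:250,295:370],(400,373),interpolation=cv2.INTER_CUBIC)
t=cv2.imread('pics/side0.png')
c=cv2.resize(t[145:200,205:325],(800,367),interpolation=cv2.INTER_CUBIC)
cv2.imwrite('pics/c2.png',b)
E
```

```text
scene [240.5, 162.9] 57 [[0.388, -0.01], [0.39, -0.009], [0.451, 0.022]]
scene [243.4, 175.8] 78 [[0.432, 0.02], [0.434, 0.02], [0.491, 0.048]]
scene [150.6, 173.7] 56 [[0.536, -0.265], [0.537, -0.263], [0.586, -0.213]]
scene [351.8, 176.7] 50 [[0.307, 0.346], [0.309, 0.346], [0.376, 0.348]]
scene [419.7, 196.5] 54 [[0.301, 0.563], [0.303, 0.562], [0.371, 0.547]]
scene [181.1, 205.3] 66 [[0.605, -0.117], [0.607, -0.116], [0.651, -0.077]]
scene [319.6, 213.5] 72 [[0.475, 0.291], [0.477, 0.291], [0.531, 0.298]]
scene [121.4, 218.5] 37 [[0.715, -0.265], [0.716, -0.264], [0.751, -0.213]]
scene [431.1, 265.0] 83 [[0.518, 0.636], [0.52, 0.636], [0.571, 0.615]]
scene [358.9, 275.7] 76 [[0.626, 0.454], [0.627, 0.454], [0.669, 0.448]]
scene [118.0, 278.9] 54 [[0.886, -0.171], [0.886, -0.17], [0.908, -0.127]]
scene [112.2, 288.4] 47 [[0.916, -0.172], [0.916, -0.17], [0.936, -0.127]]
scene [238.0, 328.3] 64 [[0.886, 0.197], [0.887, 0.197], [0.908, 0.211]]
scene [233.8, 339.1] 56 [[0.916, 0.198], [0.916, 0.198], [0.936, 0.212]]
side [244.1, 136.5] 33 [[0.498, 0.572], [0.497, 0.566], [0.489, 0.40
[... 326 characters left out ...]
, [0.892, 0.139], [0.849, 0.014]]
side [346.0, 191.9] 22 [[0.862, 0.141], [0.861, 0.137], [0.82, 0.012]]
side [227.2, 210.9] 48 [[0.412, 0.045], [0.412, 0.041], [0.411, -0.075]]
side [301.2, 210.5] 43 [[0.676, 0.036], [0.675, 0.032], [0.651, -0.083]]
side [225.0, 227.5] 82 [[0.403, -0.045], [0.403, -0.049], [0.403, -0.157]]
side [371.8, 261.1] 38 [[0.863, -0.228], [0.861, -0.231], [0.821, -0.324]]
side [381.0, 260.0] 33 [[0.893, -0.225], [0.892, -0.228], [0.849, -0.321]]
side [220.0, 269.5] 20 [[0.384, -0.242], [0.384, -0.245], [0.386, -0.336]]
side [270.5, 273.4] 54 [[0.538, -0.266], [0.537, -0.269], [0.525, -0.358]]
side [324.9, 281.8] 43 [[0.698, -0.308], [0.697, -0.311], [0.671, -0.397]]
```

View pics/c1.png

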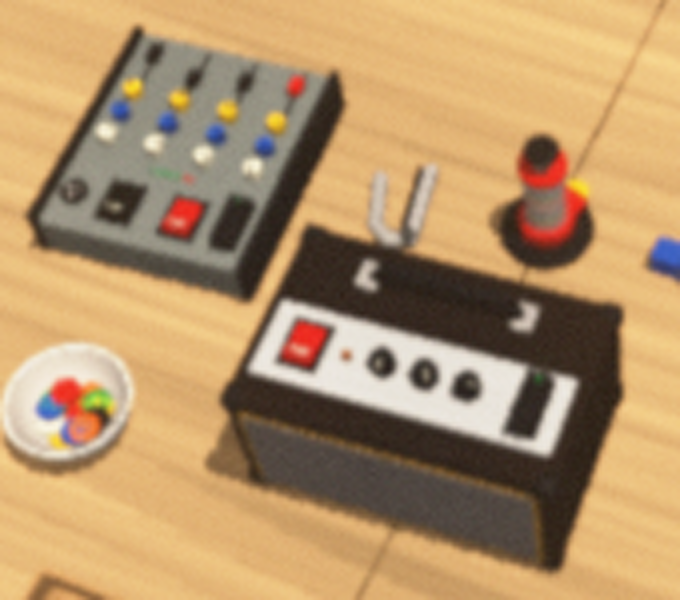

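View pics/c2.png

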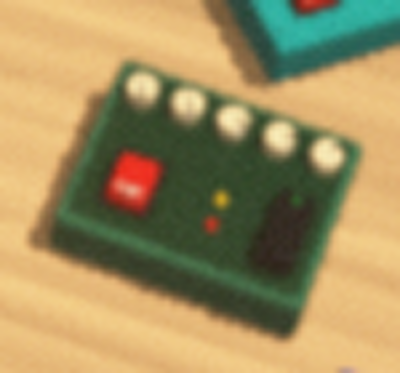

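Run:
```python
from h import *
def box(nm,pts,off,sc,z,piv):
    P=np.array([onz('scene',np.array(off)+np.array(p)/sc,z)[:2] for p in pts])
    print(nm,P.round(3).tolist(),'ctr',P.mean(0).round(3))
    # order: near-right, near-left, far-left, far-right
    for a,b in((0,1),(3,2)):
        d=P[b]-P[a];print('  yedge yaw',np.arctan2(-d[0],d[1]).round(3),np.hypot(*d).round(3))
    for a,b in((0,3),(1,2)):
        d=P[b]-P[a];print('  xedge yaw',np.arctan2(d[1],d[0]).round(3),np.hypot(*d).round(3))
box('pre',[(125,65),(358,147),(297,300),(58,213)],(295,180),5.333,.045,0)
box('mix',[(138,30),(338,75),(245,270),(35,218)],(105,120),4,.055,0)
box('amp',[(310,232),(620,310),(552,480),(232,390)],(105,120),4,.141,0)
for a,b in(((240.5,162.9),'plunger?'),):print(onz('scene',a,.1))
print('cradle',onz('scene',(291,293),0.05))
s=get_state();print(R.from_rotvec(s['tool_rot']).as_matrix().round(3))
```

```text
pre [[0.399, 0.264], [0.403, 0.406], [0.512, 0.4], [0.509, 0.259]] ctr [0.456 0.332]
  yedge yaw -0.028 0.143
  yedge yaw -0.022 0.141
  xedge yaw -0.046 0.11
  xedge yaw -0.058 0.109
mix [[0.381, -0.395], [0.362, -0.21], [0.567, -0.189], [0.585, -0.372]] ctr [ 0.474 -0.291]
  yedge yaw 0.102 0.186
  yedge yaw 0.101 0.183
  xedge yaw 0.114 0.206
  xedge yaw 0.102 0.206
amp [[0.562, -0.119], [0.54, 0.121], [0.684, 0.129], [0.703, -0.108]] ctr [0.622 0.006]
  yedge yaw 0.091 0.241
  yedge yaw 0.08 0.238
  xedge yaw 0.076 0.141
  xedge yaw 0.052 0.144
[0.42078073 0.00679749 0.1       ]
cradle [0.74369444 0.29411981 0.05      ]
[[-0.    -0.972  0.236]
 [-0.001  0.236  0.972]
 [-1.    -0.    -0.001]]
```

>>> play_rows --targets '[{"claw":1,"linear":[0,0,0],"rotation":[-0.064,0,0]},{"claw":1,"linear":[0,0,0],"rotation":[-0.064,0,0]},{"claw":1,"linear":[0,-0.95,-0.95],"rotation":[0,0,0]},{"claw":1,"linear":[0,-0.95,-0.95],"rotation":[0,0,0]},{"claw":1,"linear":[0,-0.95,-0.95],"rotation":[0,0,0]},{"claw":1,"linear":[0,-0.95,-0.95],"rotation":[0,0,0]},{"claw":1,"linear":[0,-0.95,-0.95],"rotation":[0,0,0]},{"claw":1,"linear":[0,-0.95,-0.95],"rotation":[0,0,0]},{"claw":1,"linear":[0,-0.95,-0.95],"rotation":[0,0,0]},{"claw":1,"linear":[0,-0.95,-0.95],"rotation":[0,0,0]}]'

```text
time: 0.98
position: [0.3346, 0.4341, 0.2155]
tool_rot: [-1.204, 1.223, 1.208]
ft_force: [1.2, 0.7, 0.6]
grip_width: 0.324
```

```bash
cat >> h.py <<'E'
def plan(xyz,yaw):
    s=get_state();M=R.from_rotvec(s['tool_rot']).as_matrix()
    yb=np.array([-np.sin(yaw),np.cos(yaw),0]);xd=np.array([0,0,-1.]);T=np.c_[xd,np.cross(yb,xd),yb]
    rv=R.from_matrix(M.T@T).as_rotvec()
    print('t',round(s['time'],2),'pos',np.round(s['position'],4),'F',np.round(s['ft_force'],1),'w',round(s['grip_width'],2))
    print('turn',(rv/(np.pi/2)).round(3),'shift after turn',(T.T@(np.array(xyz)-s['position'])/.025).round(2),'now-frame',(M.T@(np.array(xyz)-s['position'])/.025).round(2))
E
python3 -c "
from h import *
plan((.486,.290,.18),-.04)"
```

```text
t 0.98 pos [0.3346 0.4341 0.2155] F [1.2 0.7 0.6] w 0.32
turn [ 0.021 -0.003 -0.006] shift after turn [ 1.42 -6.28 -5.52] now-frame [ 1.4  -6.11 -5.72]
```

>>> play_rows --targets '[{"claw":1,"linear":[0.15,-0.8,-0.72],"rotation":[0.021,-0.003,-0.006]},{"claw":1,"linear":[0.2,-0.8,-0.7],"rotation":[0,0,0]},{"claw":1,"linear":[0.2,-0.8,-0.7],"rotation":[0,0,0]},{"claw":1,"linear":[0.2,-0.8,-0.7],"rotation":[0,0,0]},{"claw":1,"linear":[0.2,-0.8,-0.7],"rotation":[0,0,0]},{"claw":1,"linear":[0.2,-0.8,-0.7],"rotation":[0,0,0]},{"claw":1,"linear":[0.2,-0.8,-0.7],"rotation":[0,0,0]},{"claw":1,"linear":[0.0,-0.6,-0.5],"rotation":[0,0,0]},{"claw":1,"linear":[0,0,0],"rotation":[0,0,0]}]'

```text
time: 1.73
position: [0.4958, 0.2745, 0.1794]
tool_rot: [-1.173, 1.236, 1.165]
ft_force: [-0.3, -0.3, -0.2]
grip_width: 0.008
```

```bash
python3 -c "
from h import *
plan((.486,.290,.18),-.04)
s=get_state();w=get_image('wrist');cv2.imwrite('pics/w1.png',w)
for c,a in red(w):print(c,a,onz('wrist',c,.050,s).round(4))"
```

```text
t 1.73 pos [0.4958 0.2745 0.1794] F [-0.3 -0.3 -0.2] w 0.01
turn [-0.009 -0.003  0.002] shift after turn [-0.02  0.42  0.6 ] now-frame [-0.03  0.43  0.6 ]
[272.8, 154.0] 635 [0.4711 0.2872 0.05  ]
[325.2, 162.4] 27 [0.4816 0.3359 0.05  ]
[474.9, 298.4] 15 [0.6389 0.4972 0.05  ]
[430.8, 301.4] 52 [0.6403 0.4505 0.05  ]
```

View pics/w1.png

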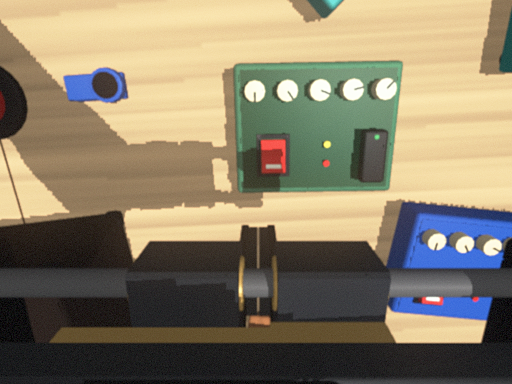

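The wrist view confirms the green box: five cream knobs, black plug on its left, red rocker at (274,155) with the white bar at (272,166) on the far half. The blue look-alike is at lower right. Now its pose from the corners.

```bash
python3 -c "
from h import *
s=get_state()
P=np.array([onz('wrist',p,.045,s)[:2] for p in[(236,64),(403,62),(388,190),(239,191)]]);print(P.round(4).tolist(),P.mean(0))
for a,b in((0,1),(3,2)):
  d=P[b]-P[a];print(np.arctan2(-d[0],d[1]),np.hypot(*d))
for a,b in((0,3),(1,2)):
  d=P[b]-P[a];print(np.arctan2(d[1],d[0]),np.hypot(*d))
print('frame ctr',onz('wrist',(274,155),.048,s),'bar',onz('wrist',(273,166),.0535,s))
plan((.484,.2875,.1),-.03)"
```

```text
[[0.3891, 0.26], [0.3952, 0.4053], [0.5115, 0.4], [0.505, 0.2545]] [0.45018932 0.32995658]
-0.04212799866046328 0.1453399388439479
-0.044514113200743215 0.1456224707909181
-0.047562273170735775 0.1160385135459786
-0.04512207675161736 0.11638479339461094
frame ctr [0.47055139 0.29001223 0.048     ] bar [0.47978691 0.28848655 0.0535    ]
t 1.78 pos [0.4942 0.2761 0.1791] F [0.2 0.2 0.2] w 0.01
turn [-0.015 -0.002  0.001] shift after turn [3.16 0.42 0.44] now-frame [3.16 0.44 0.45]
```

>>> play_rows --targets '[{"claw":1,"linear":[0.9,0.38,0.5],"rotation":[-0.01,-0.002,0.001]},{"claw":1,"linear":[0.9,0,0],"rotation":[0,0,0]},{"claw":1,"linear":[0.9,0,0],"rotation":[0,0,0]},{"claw":1,"linear":[0.9,0,0],"rotation":[0,0,0]},{"claw":1,"linear":[0.6,0,0],"rotation":[0,0,0]},{"claw":1,"linear":[0,0,0],"rotation":[0,0,0]},{"claw":1,"linear":[0,0,0],"rotation":[0,0,0]}]'

```text
time: 2.37
position: [0.479, 0.2988, 0.0713]
tool_rot: [-1.183, 1.22, 1.194]
ft_force: [0.2, -0.4, 1.0]
grip_width: 0.003
```

```bash
python3 -c "
from h import *
plan((.485,.289,.065),-.04)
s=get_state();w=get_image('wrist');cv2.imwrite('pics/w2.png',w)
for c,a in red(w):print(c,a,onz('wrist',c,.050,s).round(4))"
```

```text
t 2.37 pos [0.479  0.2988 0.0713] F [ 0.2 -0.4  1. ] w 0.0
turn [ 0.008  0.004 -0.002] shift after turn [ 0.25 -0.25 -0.38] now-frame [ 0.25 -0.25 -0.39]
[240.7, 212.1] 1279 [0.4694 0.2866 0.05  ]
[320.8, 228.2] 69 [0.4817 0.3366 0.05  ]
```

View pics/w2.png

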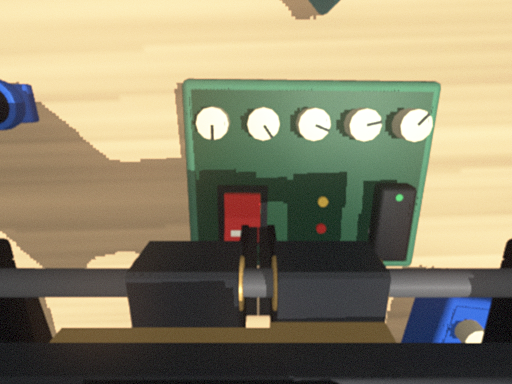

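```bash
python3 -c "
from h import *
s=get_state()
print('frame near',onz('wrist',(243,186),.048,s),'red near',onz('wrist',(242,193),.048,s),'bar',onz('wrist',(240.5,233),.0535,s))
print('box near corners',onz('wrist',(185,82),.045,s),onz('wrist',(439,85),.045,s),'farleft',onz('wrist',(411,263),.045,s))
plan((.484,.289,.063),-.04)"
```

```text
frame near [0.45294345 0.28871426 0.048     ] red near [0.45740375 0.28791682 0.048     ] bar [0.48166366 0.28620577 0.0535    ]
box near corners [0.39175156 0.25828514 0.045     ] [0.39728195 0.40247833 0.045     ] farleft [0.51086204 0.39923868 0.045     ]
t 2.42 pos [0.4788 0.2989 0.0714] F [-0.2  0.2  0. ] w 0.01
turn [ 0.008  0.004 -0.002] shift after turn [ 0.34 -0.22 -0.39] now-frame [ 0.33 -0.22 -0.39]
```

>>> play_rows --targets '[{"claw":1,"linear":[0,-0.22,-0.44],"rotation":[0.008,0.004,-0.002]},{"claw":1,"linear":[0.2,0,0],"rotation":[0,0,0]},{"claw":1,"linear":[0.2,0,0],"rotation":[0,0,0]},{"claw":1,"linear":[0,0,0],"rotation":[0,0,0]}]'

```text
time: 2.75
position: [0.4864, 0.289, 0.0649]
tool_rot: [-1.179, 1.221, 1.177]
ft_force: [-0.0, 0.7, -0.3]
grip_width: 0.002
```

```bash
python3 -c "
from h import *
plan((.484,.2875,.0495),-.04)"
```

```text
t 2.75 pos [0.4864 0.289  0.0649] F [-0.   0.7 -0.3] w 0.0
turn [-0.     0.003  0.004] shift after turn [ 0.62  0.1  -0.06] now-frame [ 0.62  0.1  -0.07]
```

>>> play_rows --targets '[{"claw":1,"linear":[0.2,0.1,-0.06],"rotation":[0,0.003,0.004]},{"claw":1,"linear":[0.2,0,0],"rotation":[0,0,0]},{"claw":1,"linear":[0.15,0,0],"rotation":[0,0,0]}]'

```text
time: 3.0
position: [0.4857, 0.288, 0.0523]
tool_rot: [-1.179, 1.225, 1.177]
ft_force: [1.8, -0.7, 1.8]
grip_width: 0.002
```

>>> play_rows --targets '[{"claw":1,"linear":[0.12,0,0],"rotation":[0,0,0]}]'

```text
time: 3.08
position: [0.486, 0.288, 0.05]
tool_rot: [-1.179, 1.225, 1.177]
ft_force: [-8.5, -4.6, 30.2]
grip_width: 0.007
```

>>> play_rows --targets '[{"claw":1,"linear":[0.12,0,0],"rotation":[0,0,0]}]'

```text
time: 3.17
position: [0.486, 0.288, 0.0499]
tool_rot: [-1.178, 1.226, 1.178]
ft_force: [-11.3, -7.3, 37.1]
grip_width: -0.001
```

>>> play_rows --targets '[{"claw":1,"linear":[-0.3,0,0],"rotation":[0,0,0]},{"claw":1,"linear":[-0.9,0,0],"rotation":[0,0,0]},{"claw":1,"linear":[-0.9,0,0],"rotation":[0,0,0]},{"claw":1,"linear":[-0.9,0,0],"rotation":[0,0,0]},{"claw":1,"linear":[-0.9,0,0],"rotation":[0,0,0]},{"claw":1,"linear":[-0.9,0,0],"rotation":[0,0,0]},{"claw":1,"linear":[-0.9,0,0],"rotation":[0,0,0]},{"claw":1,"linear":[-0.9,0,0],"rotation":[0,0,0]},{"claw":1,"linear":[-0.9,0,0],"rotation":[0,0,0]},{"claw":1,"linear":[0,0,0],"rotation":[0,0,0]}]'

```text
time: 4.0
position: [0.4831, 0.2877, 0.2424]
tool_rot: [-1.177, 1.234, 1.183]
ft_force: [0.4, 0.5, 0.2]
grip_width: 0.006
```

```bash
python3 -c "
from h import *
s=get_state();w=get_image('wrist');a=cv2.resize(w[20:240,180:460],None,fx=2,fy=2,interpolation=cv2.INTER_CUBIC)
cv2.imwrite('pics/w3.png',a)
plan((.547,-.262,.25),.1)"
```

```text
t 4.05 pos [0.4824 0.2873 0.2402] F [-0.1  0.1 -1. ] w 0.01
turn [-0.089 -0.002 -0.005] shift after turn [ -0.39  -0.38 -22.12] now-frame [ -0.35  -3.47 -21.85]
```

View pics/w3.png

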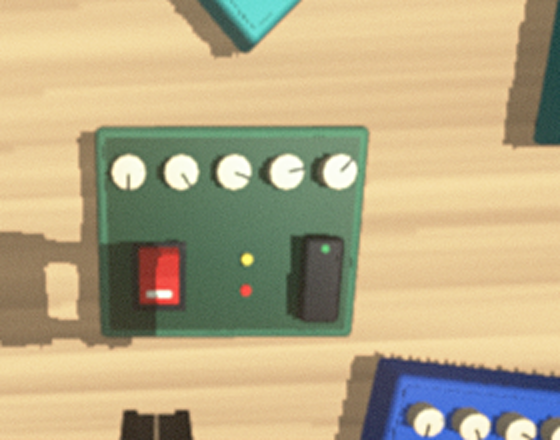

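Box unmoved; the rocker was pressed to z=0.050 with a hard stop, which is the level "on" height. On to the mixer.

>>> play_rows --targets '[{"claw":1,"linear":[-0.2,0,0],"rotation":[-0.045,-0.002,-0.005]},{"claw":1,"linear":[-0.2,0,0],"rotation":[-0.044,0,0]},{"claw":1,"linear":[-0.05,0,-1],"rotation":[0,0,0]},{"claw":1,"linear":[0,0,-1],"rotation":[0,0,0]},{"claw":1,"linear":[0,0,-1],"rotation":[0,0,0]},{"claw":1,"linear":[0,0,-1],"rotation":[0,0,0]},{"claw":1,"linear":[0,0,-1],"rotation":[0,0,0]},{"claw":1,"linear":[0,0,-1],"rotation":[0,0,0]},{"claw":1,"linear":[0,0,-1],"rotation":[0,0,0]},{"claw":1,"linear":[0,0,-1],"rotation":[0,0,0]}]'

```text
time: 4.88
position: [0.4972, 0.088, 0.2368]
tool_rot: [-1.293, 1.166, 1.313]
ft_force: [-0.9, 0.3, 0.2]
grip_width: 0.003
```

>>> play_rows --targets '[{"claw":1,"linear":[0,0,-1],"rotation":[0,0,0]},{"claw":1,"linear":[0,0,-1],"rotation":[0,0,0]},{"claw":1,"linear":[0,0,-1],"rotation":[0,0,0]},{"claw":1,"linear":[0,0,-1],"rotation":[0,0,0]},{"claw":1,"linear":[0,0,-1],"rotation":[0,0,0]},{"claw":1,"linear":[0,0,-1],"rotation":[0,0,0]},{"claw":1,"linear":[0,0,-1],"rotation":[0,0,0]},{"claw":1,"linear":[0,0,-1],"rotation":[0,0,0]},{"claw":1,"linear":[0,0,-1],"rotation":[0,0,0]},{"claw":1,"linear":[0,0,0],"rotation":[0,0,0]}]'

```text
time: 5.72
position: [0.5167, -0.1513, 0.2224]
tool_rot: [-1.281, 1.187, 1.323]
ft_force: [-0.2, -0.5, 0.5]
grip_width: 0.005
```

```bash
python3 -c "
from h import *
plan((.547,-.262,.18),.1)"
```

```text
t 5.72 pos [ 0.5167 -0.1513  0.2224] F [-0.2 -0.5  0.5] w 0.01
turn [ 0.011 -0.003 -0.027] shift after turn [ 1.7  -0.76 -4.53] now-frame [ 1.69 -0.75 -4.53]
```

>>> play_rows --targets '[{"claw":1,"linear":[0,-0.2,-0.9],"rotation":[0.011,-0.003,-0.027]},{"claw":1,"linear":[0,-0.2,-0.9],"rotation":[0,0,0]},{"claw":1,"linear":[0.1,-0.2,-0.9],"rotation":[0,0,0]},{"claw":1,"linear":[0.6,-0.2,-0.9],"rotation":[0,0,0]},{"claw":1,"linear":[0.8,0,-0.7],"rotation":[0,0,0]},{"claw":1,"linear":[0.0,0,0],"rotation":[0,0,0]},{"claw":1,"linear":[0,0,0],"rotation":[0,0,0]},{"claw":1,"linear":[0,0,0],"rotation":[0,0,0]}]'

```text
time: 6.38
position: [0.5448, -0.2554, 0.1726]
tool_rot: [-1.273, 1.164, 1.294]
ft_force: [-0.1, -1.1, 0.5]
grip_width: 0.006
```

```bash
python3 -c "
from h import *
plan((.547,-.262,.10),.1)
s=get_state();w=get_image('wrist');cv2.imwrite('pics/w4.png',w)
for c,a in red(w):print(c,a,onz('wrist',c,.053,s).round(4))"
```

```text
t 6.38 pos [ 0.5448 -0.2554  0.1726] F [-0.1 -1.1  0.5] w 0.01
turn [ 0.     0.004 -0.007] shift after turn [ 2.9  -0.06 -0.27] now-frame [ 2.9  -0.09 -0.29]
[243.5, 175.0] 419 [ 0.5366 -0.2707  0.053 ]
```

View pics/w4.png

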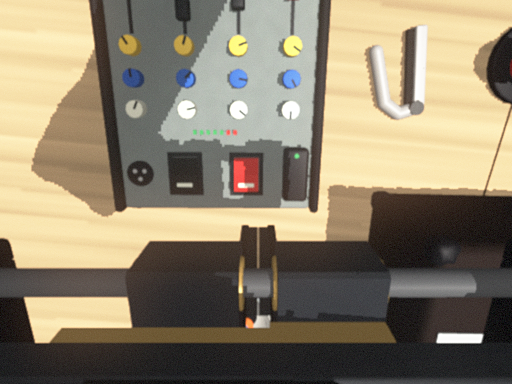

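```bash
python3 -c "
from h import *
s=get_state()
f=lambda u,z:onz('wrist',u,z,s).round(4)
print('frame',f((247,174.5),.051),'bar',f((245,187),.0565),'phantom',f((185,174),.051),'near/far frame',f((246,153),.051),f((247,196),.051))
a,b=f((136,109),.06),f((291,110),.06);print('yaw',np.arctan2(-(b-a)[0],(b-a)[1]))
a,b=f((185,174),.051),f((247,174.5),.051);print('yaw',np.arctan2(-(b-a)[0],(b-a)[1]),np.hypot(*(b-a)[:2]))
"
```

```text
frame [ 0.5369 -0.267   0.051 ] bar [ 0.5474 -0.2677  0.0565] phantom [ 0.5421 -0.324   0.051 ] near/far frame [ 0.517  -0.2697  0.051 ] [ 0.5576 -0.265   0.051 ]
yaw 0.09487927144374833
yaw 0.09097624277386715 0.05723670151222902
```

```bash
python3 -c "
from h import *
plan((.5485,-.2655,.071),.095)"
```

```text
t 6.43 pos [ 0.5452 -0.2548  0.1729] F [ 0.3  0.  -0.5] w 0.0
turn [ 0.004  0.004 -0.007] shift after turn [ 4.08 -0.09 -0.44] now-frame [ 4.07 -0.13 -0.47]
```

>>> play_rows --targets '[{"claw":1,"linear":[0.5,-0.1,-0.45],"rotation":[0.004,0.004,-0.007]},{"claw":1,"linear":[0.9,0,0],"rotation":[0,0,0]},{"claw":1,"linear":[0.9,0,0],"rotation":[0,0,0]},{"claw":1,"linear":[0.9,0,0],"rotation":[0,0,0]},{"claw":1,"linear":[0.7,0,0],"rotation":[0,0,0]},{"claw":1,"linear":[0,0,0],"rotation":[0,0,0]},{"claw":1,"linear":[0,0,0],"rotation":[0,0,0]}]'

```text
time: 7.02
position: [0.5567, -0.2552, 0.079]
tool_rot: [-1.293, 1.142, 1.279]
ft_force: [-0.1, -0.3, -0.1]
grip_width: -0.0
```

```bash
python3 -c "
from h import *
plan((.5485,-.2655,.053),.095)"
```

```text
t 7.02 pos [ 0.5567 -0.2552  0.079 ] F [-0.1 -0.3 -0.1] w -0.0
turn [0.009 0.002 0.01 ] shift after turn [ 1.04  0.36 -0.38] now-frame [ 1.03  0.39 -0.38]
```

>>> play_rows --targets '[{"claw":1,"linear":[0,0.38,-0.4],"rotation":[0.009,0.002,0.01]},{"claw":1,"linear":[0.25,0,0],"rotation":[0,0,0]},{"claw":1,"linear":[0.2,0,0],"rotation":[0,0,0]},{"claw":1,"linear":[0,0,0],"rotation":[0,0,0]}]'

```text
time: 7.35
position: [0.5508, -0.2666, 0.072]
tool_rot: [-1.283, 1.159, 1.275]
ft_force: [0.0, -0.5, -0.6]
grip_width: 0.003
```

```bash
python3 -c "
from h import *
plan((.5485,-.2655,.053),.095)
s=get_state();w=get_image('wrist');
for c,a in red(w):print(c,a,onz('wrist',c,.053,s).round(4))"
```

```text
t 7.35 pos [ 0.5508 -0.2666  0.072 ] F [ 0.  -0.5 -0.6] w 0.0
turn [ 0.001 -0.001  0.003] shift after turn [0.76 0.09 0.05] now-frame [0.76 0.09 0.05]
[260.4, 201.8] 1280 [ 0.5339 -0.2687  0.053 ]
```

>>> play_rows --targets '[{"claw":1,"linear":[0.2,0.08,0.0],"rotation":[0,0,0.003]},{"claw":1,"linear":[0.2,0,0],"rotation":[0,0,0]},{"claw":1,"linear":[0.2,0,0],"rotation":[0,0,0]},{"claw":1,"linear":[0.15,0,0],"rotation":[0,0,0]}]'

```text
time: 7.73
position: [0.5514, -0.2673, 0.0545]
tool_rot: [-1.285, 1.16, 1.274]
ft_force: [-0.1, -1.3, 0.5]
grip_width: 0.005
```

>>> play_rows --targets '[{"claw":1,"linear":[0.12,0,0],"rotation":[0,0,0]}]'

```text
time: 7.82
position: [0.5515, -0.2674, 0.0529]
tool_rot: [-1.284, 1.159, 1.275]
ft_force: [-10.0, 5.4, 32.7]
grip_width: 0.007
```

>>> play_rows --targets '[{"claw":1,"linear":[-0.3,0,0],"rotation":[0,0,0]},{"claw":1,"linear":[-0.95,0,0],"rotation":[0,0,0]},{"claw":1,"linear":[-0.95,0,0],"rotation":[0,0,0]},{"claw":1,"linear":[-0.95,0,0],"rotation":[0,0,0]},{"claw":1,"linear":[-0.95,0,0],"rotation":[0,0,0]},{"claw":1,"linear":[-0.95,0,0],"rotation":[0,0,0]},{"claw":1,"linear":[-0.95,0,0],"rotation":[0,0,0]},{"claw":1,"linear":[-0.95,0,0],"rotation":[0,0,0]},{"claw":1,"linear":[-0.95,0,0],"rotation":[0,0,0]},{"claw":1,"linear":[-0.95,0,0],"rotation":[0,0,0]}]'

```text
time: 8.65
position: [0.5451, -0.2649, 0.2735]
tool_rot: [-1.27, 1.17, 1.291]
ft_force: [1.0, -0.1, -0.6]
grip_width: 0.005
```

```bash
python3 -c "
from h import *
w=get_image('wrist');s=get_image('scene')
cv2.imwrite('pics/scene1.png',s)
p=lambda im,r:cv2.resize(im[r[0]:r[1],r[2]:r[3]],(390,290),interpolation=cv2.INTER_CUBIC)
z=cv2.imread('pics/scene0.png')
A=(155,195,130,184);B=(195,235,300,354)
cv2.imwrite('pics/c3.png',np.vstack([np.hstack([p(z,A),p(s,A)]),np.hstack([p(z,B),p(s,B)])]))
plan((.661,-.077,.24),.08)"
```

```text
t 8.75 pos [ 0.5471 -0.2663  0.2768] F [ 0.3 -1.3  0.6] w 0.0
turn [ 0.01   0.001 -0.004] shift after turn [ 1.47 -5.15  7.18] now-frame [ 1.45 -5.27  7.1 ]
```

View pics/c3.png

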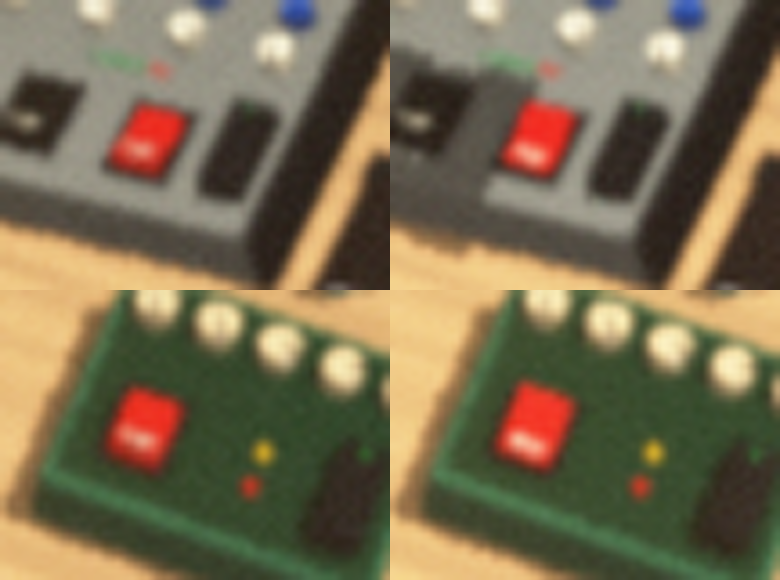

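In both pairs the dark red end face below the white bar is gone after the press, so both rockers lie level (on). Neither box has shifted. Now the amp.

>>> play_rows --targets '[{"claw":1,"linear":[0.1,-0.7,0.95],"rotation":[0.01,0,-0.004]},{"claw":1,"linear":[0.1,-0.7,0.95],"rotation":[0,0,0]},{"claw":1,"linear":[0.1,-0.7,0.95],"rotation":[0,0,0]},{"claw":1,"linear":[0.1,-0.7,0.95],"rotation":[0,0,0]},{"claw":1,"linear":[0.1,-0.7,0.95],"rotation":[0,0,0]},{"claw":1,"linear":[0.1,-0.7,0.95],"rotation":[0,0,0]},{"claw":1,"linear":[0.3,-0.7,0.95],"rotation":[0,0,0]},{"claw":1,"linear":[0.2,-0.2,0.4],"rotation":[0,0,0]},{"claw":1,"linear":[0,0,0],"rotation":[0,0,0]},{"claw":1,"linear":[0,0,0],"rotation":[0,0,0]}]'

```text
time: 9.58
position: [0.6602, -0.0766, 0.2381]
tool_rot: [-1.255, 1.183, 1.27]
ft_force: [0.0, -0.1, 1.0]
grip_width: 0.005
```

```bash
python3 -c "
from h import *
plan((.661,-.077,.2),.08)
s=get_state();w=get_image('wrist');cv2.imwrite('pics/w5.png',w)
for c,a in red(w):print(c,a,onz('wrist',c,.146,s).round(4))"
```

```text
t 9.58 pos [ 0.6602 -0.0766  0.2381] F [ 0.  -0.1  1. ] w 0.0
turn [-0.006  0.001 -0.007] shift after turn [ 1.52 -0.03 -0.02] now-frame [ 1.52 -0.05 -0.02]
[75.9, 33.1] 573 [ 0.5468 -0.2205  0.146 ]
[248.3, 183.5] 335 [ 0.652  -0.0871  0.146 ]
[84.8, 179.9] 37 [ 0.6585 -0.223   0.146 ]
[89.6, 184.9] 14 [ 0.6626 -0.2194  0.146 ]
[85.8, 190.6] 41 [ 0.6678 -0.2229  0.146 ]
[100.4, 194.1] 67 [ 0.67   -0.2109  0.146 ]
[428.8, 327.8] 441 [0.7831 0.0952 0.146 ]
```

View pics/w5.png

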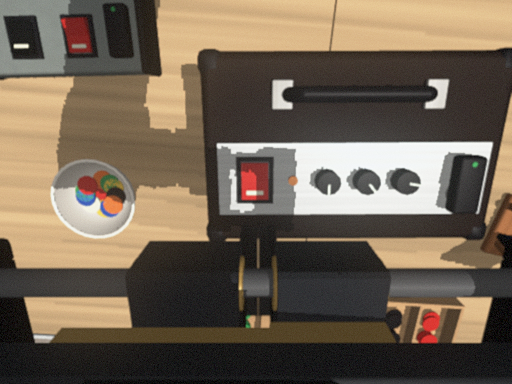

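```bash
python3 -c "
from h import *
s=get_state()
f=lambda u,z:onz('wrist',u,z,s).round(4)
print('frame',f((255,180.5),.144),'bar',f((255,193),.1495))
for p,q in(((219,216),(489,212)),((217,144),(494,142))):
  a,b=f(p,.141),f(q,.141);print('yaw',np.arctan2(-(b-a)[0],(b-a)[1]))
plan((.661,-.081,.165),.075)
"
```

```text
frame [ 0.6491 -0.082   0.144 ] bar [ 0.6584 -0.0813  0.1495]
yaw 0.08560168386538501
yaw 0.0770417421706014
t 9.63 pos [ 0.6599 -0.0769  0.238 ] F [ 0.3  1.4 -0. ] w 0.01
turn [-0.003  0.001 -0.007] shift after turn [ 2.92 -0.03 -0.17] now-frame [ 2.92 -0.07 -0.17]
```

>>> play_rows --targets '[{"claw":1,"linear":[0.5,0.0,-0.17],"rotation":[-0.003,0.001,-0.007]},{"claw":1,"linear":[0.7,0,0],"rotation":[0,0,0]},{"claw":1,"linear":[0.7,0,0],"rotation":[0,0,0]},{"claw":1,"linear":[0.5,0,0],"rotation":[0,0,0]},{"claw":1,"linear":[0.3,0,0],"rotation":[0,0,0]},{"claw":1,"linear":[0,0,0],"rotation":[0,0,0]},{"claw":1,"linear":[0,0,0],"rotation":[0,0,0]}]'

```text
time: 10.22
position: [0.6561, -0.0974, 0.1721]
tool_rot: [-1.257, 1.183, 1.246]
ft_force: [-0.2, 0.2, 1.0]
grip_width: 0.005
```

```bash
python3 -c "
from h import *
plan((.661,-.081,.146),.08)"
```

```text
t 10.22 pos [ 0.6561 -0.0974  0.1721] F [-0.2  0.2  1. ] w 0.0
turn [-0.015 -0.004  0.002] shift after turn [ 1.05 -0.25  0.64] now-frame [ 1.04 -0.23  0.65]
```

>>> play_rows --targets '[{"claw":1,"linear":[0,-0.22,0.62],"rotation":[-0.012,-0.004,0.002]},{"claw":1,"linear":[0.15,0,0],"rotation":[0,0,0]},{"claw":1,"linear":[0,0,0],"rotation":[0,0,0]},{"claw":1,"linear":[0,0,0],"rotation":[0,0,0]}]'

```text
time: 10.55
position: [0.6629, -0.0803, 0.1711]
tool_rot: [-1.268, 1.167, 1.263]
ft_force: [-0.2, 0.6, 0.5]
grip_width: 0.007
```

```bash
python3 -c "
from h import *
plan((.661,-.081,.146),.08)"
```

```text
t 10.55 pos [ 0.6629 -0.0803  0.1711] F [-0.2  0.6  0.5] w 0.01
turn [-0.001  0.001  0.003] shift after turn [ 1.    0.08 -0.02] now-frame [ 1.    0.08 -0.02]
```

>>> play_rows --targets '[{"claw":1,"linear":[0.25,0.08,0],"rotation":[0,0.001,0.003]},{"claw":1,"linear":[0.2,0,0],"rotation":[0,0,0]},{"claw":1,"linear":[0.2,0,0],"rotation":[0,0,0]},{"claw":1,"linear":[0.2,0,0],"rotation":[0,0,0]}]'

```text
time: 10.88
position: [0.6623, -0.0799, 0.1502]
tool_rot: [-1.27, 1.169, 1.264]
ft_force: [2.4, 0.8, 4.3]
grip_width: 0.012
```

>>> play_rows --targets '[{"claw":1,"linear":[0.12,0,0],"rotation":[0,0,0]}]'

```text
time: 10.97
position: [0.6625, -0.0799, 0.1466]
tool_rot: [-1.27, 1.169, 1.264]
ft_force: [0.0, -0.4, 1.2]
grip_width: 0.008
```

>>> play_rows --targets '[{"claw":1,"linear":[0.12,0,0],"rotation":[0,0,0]}]'

```text
time: 11.05
position: [0.6627, -0.0799, 0.146]
tool_rot: [-1.27, 1.168, 1.264]
ft_force: [-8.6, 2.1, 28.5]
grip_width: 0.002
```

Snapped over and stopped at z=0.146, the level height. Retreating clear.

>>> play_rows --targets '[{"claw":1,"linear":[-0.3,0,0],"rotation":[0,0,0]},{"claw":1,"linear":[-0.9,0,0],"rotation":[0,0,0]},{"claw":1,"linear":[-0.9,0,0],"rotation":[0,0,0]},{"claw":1,"linear":[-0.9,0,0],"rotation":[0,0,0]},{"claw":1,"linear":[-0.9,0,0],"rotation":[0,0,0]},{"claw":1,"linear":[-0.9,0,0],"rotation":[0,0,0]},{"claw":1,"linear":[0,0,0],"rotation":[0,0,0]},{"claw":1,"linear":[0,0,0],"rotation":[0,0,0]},{"claw":1,"linear":[0,0,0],"rotation":[0,0,0]}]'

```text
time: 11.8
position: [0.6597, -0.0816, 0.2688]
tool_rot: [-1.265, 1.174, 1.266]
ft_force: [-0.0, -0.2, 0.2]
grip_width: 0.002
```

```bash
python3 -c "
from h import *
w=get_image('wrist');cv2.imwrite('pics/w6.png',cv2.resize(w[0:230],None,fx=1.5,fy=1.5))
s=get_state();print(s['time'],s['position'],s['ft_force'])"
```

```text
11.85 [ 0.65938239 -0.08147948  0.26819093] [ 0.1535525  -0.34749886 -0.78261355]
```

View pics/w6.png

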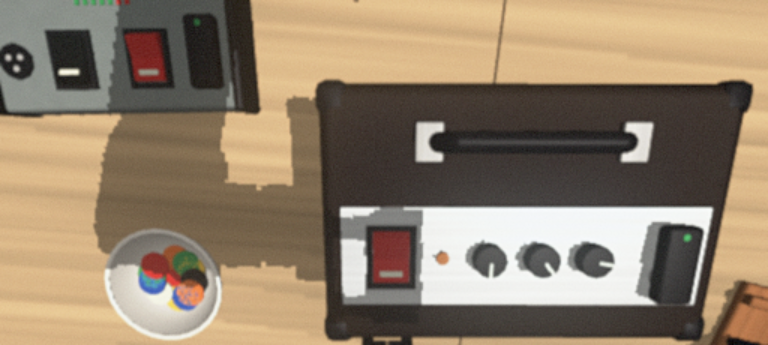

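The amp stands where it was, its rocker at (390,258) sits level in its frame, and the arm is clear. I'll hand in after a numeric check that nothing moved.

```bash
python3 -c "
from h import *
a=cv2.imread('pics/side0.png');b=get_image('side')
A=red(a);B=red(b)
for c,n in A:
  d=min(B,key=lambda q:np.hypot(*np.subtract(q[0],c)));print(c,n,d)
print(close_job())"
```

```text
[244.1, 136.5] 33 ([243.6, 136.6], 35)
[199.4, 139.3] 21 ([199.4, 139.3], 21)
[275.7, 150.2] 19 ([276.0, 150.2], 20)
[199.4, 165.7] 28 ([199.4, 165.7], 28)
[242.4, 172.5] 31 ([241.6, 172.4], 29)
[354.1, 191.3] 25 ([354.1, 191.3], 25)
[346.0, 191.9] 22 ([346.0, 191.9], 22)
[227.2, 210.9] 48 ([226.9, 210.9], 52)
[301.2, 210.5] 43 ([300.3, 210.7], 34)
[225.0, 227.5] 82 ([224.9, 227.5], 82)
[371.8, 261.1] 38 ([371.7, 261.1], 40)
[381.0, 260.0] 33 ([381.0, 260.0], 33)
[220.0, 269.5] 20 ([220.0, 269.5], 20)
[270.5, 273.4] 54 ([270.2, 273.6], 52)
[324.9, 281.8] 43 ([324.9, 281.8], 43)
the job is handed in; nothing more can be done
None
```

I pressed the three red rockers to on with shut fingertips, in order: green preamp, grey mixer, dark amp. The job was handed in at about 12 s of the 56 s allowed, and no verdict is reported.

- **Rockers:** each press stopped hard at the expected level height, at fingertip z = 0.050, 0.053 and 0.146 m. Tool force was at most 39 N by the readings. Before and after pictures show the preamp and mixer rockers lying level. For the amp I relied on the stop height, the force dropping as it snapped over, and one wrist picture.
- **Left alone:** I never touched the phantom rocker or the dispenser plunger. The phantom rocker looked unchanged in the last wrist picture.
- **Nothing moved:** every red mark in the side view, including the three boxes, the dispenser and the bowl, was within about 1 pixel of where it started. The cradle, capo and tuner have no red mark, so that check did not cover them.
- **Disagreements:** the camera estimates of the preamp's pivot differed by about 5 mm. I used a value in between, well within the width of the rocker half. No check failed.

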